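Fill the stall's display case with the large plaques

TASK

Lift the hinged window of the display case and set each of the three large plaques, face up, in the middle of the felt pad of its own shape: round on round, square on square, oblong on oblong, the last two turned in line with their pads. Leave the two small plaques where they lie, and lower the window fully shut over the set.

Things in the scene. Friction and masses are not known exactly. Their poses are not given: they have to be found in the camera images.
- round_plaque: a flat wooden picture plaque 18 mm thick, round, 54 mm across; brown wooden frame, cream picture face with a green sprig on top. Lies face up on the table at any yaw; 32 to 63 g. Origin at the centre of its underside, z up. 
- square_plaque: a flat wooden picture plaque 18 mm thick, square, 50 x 50 mm, sides along its x and y; brown wooden frame, cream picture face with a green sprig on top. Lies face up on the table at any yaw; 32 to 63 g. Origin at the centre of its underside, z up. 
- oblong_plaque: a flat wooden picture plaque 18 mm thick, oblong, 36 mm along its x and 66 mm along its y; brown wooden frame, cream picture face with a green sprig on top. Lies face up on the table at any yaw; 32 to 63 g. Origin at the centre of its underside, z up. 
- small_round: a look-alike that does not belong in the case: same make and 18 mm thick, round, only 34 mm across. Origin at the centre of its underside.
- small_square: a look-alike that does not belong in the case: same make and 18 mm thick, square, only 32 x 32 mm. Origin at the centre of its underside.
- round_spot (a point): centre of the top face of the round charcoal felt pad in the display case, 74 mm across; top 14 mm above the table. Axes as the case: x towards its hinged far wall, y along it, z up. The three pads lie side by side, 92 mm apart along y, in any order, within 2 mm of the case's middle in x.
- square_spot (a point): centre of the top face of the square charcoal felt pad in the display case, 70 x 70 mm; top 14 mm above the table. Axes as the case: x towards its hinged far wall, y along it, z up. 
- oblong_spot (a point): centre of the top face of the oblong charcoal felt pad in the display case, 54 mm along x, 84 mm along y; top 14 mm above the table. Axes as the case: x towards its hinged far wall, y along it, z up. The case is a fixed dark wooden box, outside 162 mm (x) by 296 mm (y), walls 6 mm thick, rim 40 mm above the table.
- window (a joint): hinge angle of the case's clear, wood-framed window: 0 shut, positive swings it up and away from the robot, 1.57 upright, stop at 1.75. Starts shut or ajar (up to 0.22). Stiff friction hinge: it stays where it is left; about 4 N at the bar moves it. Hinge line: 44 mm above the table over the case's far wall, 81 mm along x from the case's middle.
- window_bar (a point): middle of the window's brass lifting bar: round, 10 mm thick, along y, free for 80 mm between two 8 mm arms that hold it 50 mm in front of the window's front edge, level with the window; 44 mm above the table when shut. The frame turns with the window: +x points from the bar to the hinge line, 212 mm away. The bar can turn between gripping fingers.
Things that resemble listed ones, but are neither listed nor needed, are in the scene too. What is shaped like the square_plaque but purple or turquoise is not meant.

How it is judged:
By the outcome, as a careful person would: the job done as asked, in the order asked, and still so for the second after the job is handed in, with the robot touching nothing.
It also fails if it takes over 144 s, if anything falls off the work surface, if the arm or the gripper's body presses on something with over 40 N, if the wrist force passes 120 N, or if a joint passes its speed limit or range.

ROBOT

A 6-joint arm with a two-finger parallel gripper is mounted at the origin on the work surface. World frame = base frame: x ahead of the robot, y to its left, z up, the work surface at z = 0. Lengths are in m, angles in rad, forces in N, time in s.
With the tool pointing down it reaches from about 0.275 to 0.725 m from the base axis. Payload 15.9 kg.
Tool frame: the origin (TCP) lies at the very end of the fingers, on their centre line; the grasp point (between the pads) lies 19 mm behind it; z points along the fingers, y is the direction in which the jaws open and shut (so a half turn about z gives the same grasp; the last joint's range is limited). The gripper opens to 85 mm and grips with 20 to 120 N. Pads are 22 mm wide; open, the fingers measure 114 mm over their backs; the gripper's body (76 mm by 85 mm) begins 54 mm behind the grasp point. The pads swing forward as they close: fully open they stand 13 mm farther back than shut.
Start: joints at [1.139, 0.213, -0.034, 1.323, 0, 1.571], TCP at [0.209, 0.454, 0.231] pointing down, gripper open.
Joint ranges: [-2.98, 2.98], [-0.74, 1.72], [-1.14, 1.35], [-2.1, 2.04], [-1.57, 1.44], [-3.14, 3.14]. Speed limits (rad/s): [1.89, 1.89, 2.39, 2.57, 3.14, 3.14].

INTERFACE

Orientations are given as a rotation vector (axis times angle).
In Python, from cell import readout, vision, workorder gives the robot as it stands. The module is installed in compiled form; this text tells all that it offers.
- The arm moves only by the shell command python3 -m jog 'ROWS' [FORCE]. ROWS is JSON, a list of rows, each a list of 5 numbers: the shift along the world's x, y, z in cm, then the turn about the world's z in degrees, then the closure in counts, from 0 (fully open) to 255 (shut). A call has 1 to 12 rows; each row is the pose to reach, as a shift and turn from the pose commanded when the call began; what a row does not reach only later rows make up. A row lasts 1/8 s, in which the tool goes at most 62.5 mm and 10.7 degrees, less where a joint would pass 70% of its speed; a pose out of reach is approached as far as the arm can. A call with a gripper value outside its range is refused whole. The fingers move at their own pace and stop on an object; FORCE is the grip in N (left out, the last holds). Time passes only in rows, so rows that repeat a pose let the fingers close. It gives the time, the measured TCP pose, the force and the opening at its end, in the units of the state.
- readout.get_state(): the state, without advancing time (a new reading comes with each control period).
- vision.read_camera(name): name is "scene" or "top" or "wrist"; returns the picture (384x512x3 uint8, blue, green, red); there is no depth.
- vision.get_calibration(name): a dict with "intrinsics" (3x3 intrinsics, pixels), "eye" and "orientation" of the camera in the world. Camera axes: x right, y down, z forward; pixel columns grow to the right and rows downward; lengths in m; the calibration is good to about 2 mm. A picture is of the moment at which its call begins: read the wrist's pose just before it. get_calibration takes no time and is no camera call; for the wrist camera it gives the pose at the moment of the call.
- workorder.close_job(): hands the job in, once; it reports no verdict.
Trained networks look in the newest picture that a camera, given by its name, has taken for a name from the list of things; names that differ only in an ending like _2 or _b are one class to them, and where a whole thing is asked for, a point or a joint stands for the part that bears it (a point fixed in the world has none). Each returns a list of dicts, best first, with "confidence" (0 to 1); they miss things now and then, are a little off and sometimes report something else, mostly with a low value. They report only what shows in the picture. A call takes as long as a camera call. They do not tell look-alikes from the thing itself.
- vision.find_in(camera, label): "at" ([x, y, z] in m, in world coordinates, good to about 4 mm: the middle of the surface that is visible of it).
- vision.cut_out(camera, label): "mask" (384x512 bool, what is visible of it).
The state is a dict: "t": time; "joints": joint angles; "qd": joint speeds; "effort": joint torques, N m; "tcp_pos": TCP position; "eef_rot": TCP orientation; "wrist_force": force on the tool from outside, world axes, zero at the start; "wrist_torque": the same for the moment, N m; "gripper_width": finger opening in m.
Only numpy, scipy, OpenCV 4.12 (cv2) and the standard library are available. Lean on these libraries where they do the work, as an engineer would, in place of code of your own. Each camera call takes 0.05 s, during which the arm holds its last target. There are 200 camera calls.

## Working session

There is one attempt and no reset: what is moved stays moved. The work goes in short steps, Python scripts to look and compute and a shell command to move; the robot and the scene stay as the last step left them, time stands still between calls to the robot, and variables do not carry over. Pictures are saved under pics/ and viewed, on a budget of 14 in all, crops included, one or two more only if the job needs it, and the job is handed in when it is done.

```bash
mkdir -p pics
cat > h.py <<'E'
import numpy as np, cv2
from cell import readout, vision, workorder
from scipy.spatial.transform import Rotation as R
def shot(cam,name=None):
    im=np.array(vision.read_camera(cam)); 
    if name: cv2.imwrite('pics/'+name+'.png',im)
    return im
def cal(cam):
    c=vision.get_calibration(cam); K=np.array(c['intrinsics']); o=np.array(c['orientation']); 
    M=R.from_rotvec(o).as_matrix() if o.size==3 else (o if o.shape==(3,3) else R.from_quat(o).as_matrix())
    return K,np.array(c['eye']),M
def toworld(cam,uv,z,c=None):
    K,e,M=c or cal(cam); uv=np.atleast_2d(uv).astype(float)
    d=(M@np.linalg.inv(K)@np.c_[uv,np.ones(len(uv))].T).T
    return e+d*((z-e[2])/d[:,2])[:,None]
def topix(cam,p,c=None):
    K,e,M=c or cal(cam); q=(K@M.T@(np.atleast_2d(p)-e).T).T
    return q[:,:2]/q[:,2:]
E
python3 - <<'E'
from h import *
print(vision.get_calibration('top'))
for c in ['top','scene']:
    shot(c,c+'0')
    for l in ['round_plaque','square_plaque','oblong_plaque','small_round','small_square','window','window_bar']:
        print(c,l,[(np.round(d['at'],3).tolist(),round(d['confidence'],2)) for d in vision.find_in(c,l)][:6])
print(readout.get_state())
a=cv2.imread('pics/top0.png')
E
```

```text
{'intrinsics': array([[382.64798407,   0.        , 259.67243213],
       [  0.        , 382.64798407, 188.099295  ],
       [  0.        ,   0.        ,   1.        ]]), 'eye': array([0.34824547, 0.02636356, 0.88433826]), 'orientation': array([-2.15645936,  2.10160698, -0.19985294])}
top round_plaque [([0.446, 0.237, 0.019], 0.81)]
top square_plaque [([0.349, 0.134, 0.018], 0.89), ([0.438, 0.08, 0.02], 0.82), ([0.547, 0.021, 0.02], 0.74), ([0.581, 0.247, 0.016], 0.25)]
top oblong_plaque [([0.459, 0.406, 0.014], 0.96)]
top small_round [([0.58, 0.249, 0.023], 0.47), ([0.619, 0.079, 0.018], 0.22)]
top small_square [([0.623, 0.078, 0.021], 0.66)]
top window [([0.561, -0.22, 0.059], 0.75)]
top window_bar [([0.56, -0.22, 0.062], 0.65)]
scene round_plaque [([0.451, 0.234, 0.017], 0.74)]
scene square_plaque [([0.457, 0.073, 0.016], 0.87), ([0.36, 0.13, 0.02], 0.87), ([0.546, 0.018, 0.02], 0.78)]
scene oblong_plaque [([0.463, 0.4, 0.017], 0.61)]
scene small_round [([0.589, 0.246, 0.019], 0.6)]
scene small_square [([0.63, 0.07, 0.019], 0.74), ([0.572, -0.226, 0.06], 0.52)]
scene window [([0.57, -0.229, 0.057], 0.65)]
scene window_bar [([0.575, -0.232, 0.061], 0.72)]
{'t': 0.8, 'joints': array([ 1.13899449e+00,  2.12882686e-01, -3.43776249e-02,  1.32351213e+00,
       -6.60297302e-07,  1.57079527e+00]), 'qd': array([ 6.61640925e-04,  1.29752057e-03, -1.77910360e-04, -5.55566894e-04,
        9.65476061e-04,  4.21068252e-05]), 'effort': array([ 2.90479307e-03, -6.85908866e+01,  4.87308240e+01,  1.04599865e-03,
        6.08343635e-05,  1.44893011e-05]), 'tcp_pos': array([0.20925039, 0.45409832, 0.23132338]), 'eef_rot': array([6.73012743e-01, 3.06865150e+00, 3.64302641e-05]), 'wrist_force': array([ 0.48906958,  0.13565924, -0.88665035]), 'wrist_torque': array([ 0.00874719, -0.00669414,  0.02563051]), 'gripper_width': 0.08543965031941089}
```

View pics/top0.png

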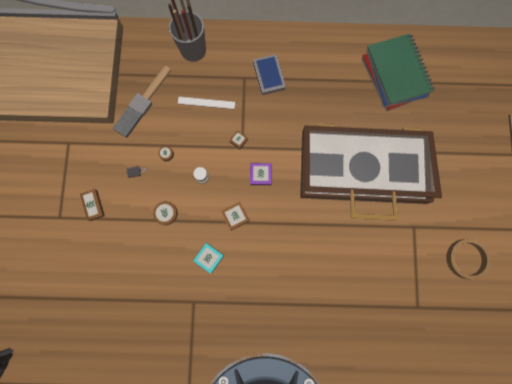

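View pics/scene0.png

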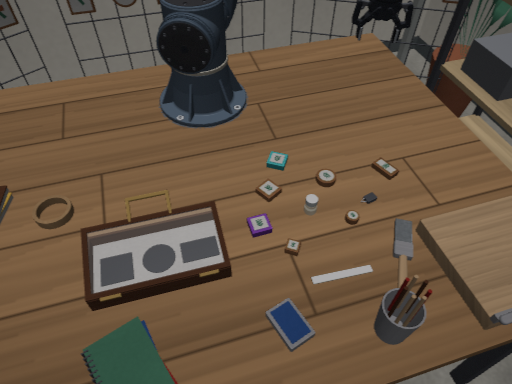

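The top view has image up as +x and image left as +y. The case is near px (370,165), with pads from left to right: oblong (326,165), round (364,166) and square (404,168). The brown targets are the round plaque at (165,212), the square at (235,216) and the oblong at (92,205). The scene view agrees, and the window's bar stands in front of the case. Next I'll measure the pads, bar and plaques.

Run:
```python
from h import *
im=shot('top'); sc=shot('scene')
c=cal('top')
for l in ['round_plaque','square_plaque','oblong_plaque']:
    for d in vision.cut_out('top',l)[:3]:
        m=d['mask'].astype(np.uint8); cs,_=cv2.findContours(m,0,2); k=max(cs,key=cv2.contourArea)
        p=toworld('top',k[:,0,:],0.018)[:,:2]
        r=cv2.minAreaRect((p*1000).astype(np.float32)); print(l,round(d['confidence'],2),np.round(r,1) if 0 else r, cv2.mean(im,m)[:3])
h=cv2.cvtColor(im,cv2.COLOR_BGR2HSV)
m=((h[...,1]<70)&(h[...,2]<110)).astype(np.uint8); m2=np.zeros_like(m); m2[145:192,302:428]=m[145:192,302:428]
n,lab,st,ce=cv2.connectedComponentsWithStats(m2)
for i in range(1,n):
    if st[i,4]>200:
        k=max(cv2.findContours((lab==i).astype(np.uint8),0,2)[0],key=cv2.contourArea)
        p=toworld('top',k[:,0,:],0.014)[:,:2]*1000
        print('pad',ce[i],toworld('top',ce[i],0.014),cv2.minAreaRect(p.astype(np.float32)))
a=cv2.resize(im[115:235,295:445],None,fx=5.3,fy=5,interpolation=2)[:300*2]
b=cv2.resize(sc[180:310,70:240],None,fx=4,fy=4,interpolation=2)
cv2.imwrite('pics/case_top.png',cv2.resize(im[115:235,295:445],None,fx=5,fy=5,interpolation=2)); cv2.imwrite('pics/case_sc.png',b)
```

```text
round_plaque 0.58 ((442.8069152832031, 236.5099639892578), (52.822269439697266, 54.382591247558594), 3.657949924468994) (111.60341151385927, 131.60554371002132, 150.37953091684435)
square_plaque 0.84 ((539.2350463867188, 22.011083602905273), (49.795692443847656, 48.82856369018555), 1.5512230396270752) (159.65401785714286, 128.34821428571428, 155.43973214285714)
square_plaque 0.72 ((346.4938049316406, 133.9158477783203), (50.95952606201172, 51.95799255371094), 58.03633499145508) (167.33009708737865, 175.00776699029126, 133.14951456310678)
square_plaque 0.55 ((441.4184875488281, 78.65702819824219), (51.93788146972656, 50.71598815917969), 28.72486114501953) (114.04453441295547, 135.28947368421052, 156.24493927125505)
oblong_plaque 0.73 ((443.521728515625, 235.9679718017578), (57.5218391418457, 53.51032638549805), 47.69719314575195) (108.23122529644269, 129.01976284584978, 149.01383399209485)
oblong_plaque 0.67 ((458.0810241699219, 404.2325134277344), (68.79595947265625, 40.14613342285156), 23.003931045532227) (97.84302325581395, 118.29651162790698, 138.24418604651163)
pad [364.36535433 166.34488189] [[ 0.56605985 -0.2206957   0.014     ]] ((565.8845825195312, -220.04983520507812), (64.96681213378906, 66.26998901367188), 1.5305098295211792)
pad [326.38928571 163.30714286] [[ 0.57097115 -0.13169224  0.014     ]] ((569.1368408203125, -129.42843627929688), (73.3164291381836, 46.56698226928711), 88.87458038330078)
pad [403.48809524 167.39153439] [[ 0.5660202  -0.31248481  0.014     ]] ((566.5003662109375, -312.71588134765625), (63.692073822021484, 65.3982925415039), 87.91218566894531)
```

View pics/case_top.png

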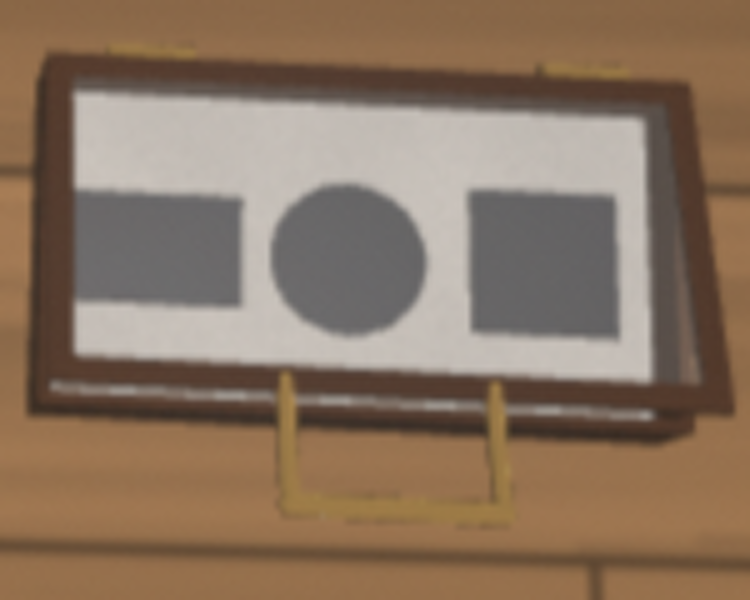

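View pics/case_sc.png

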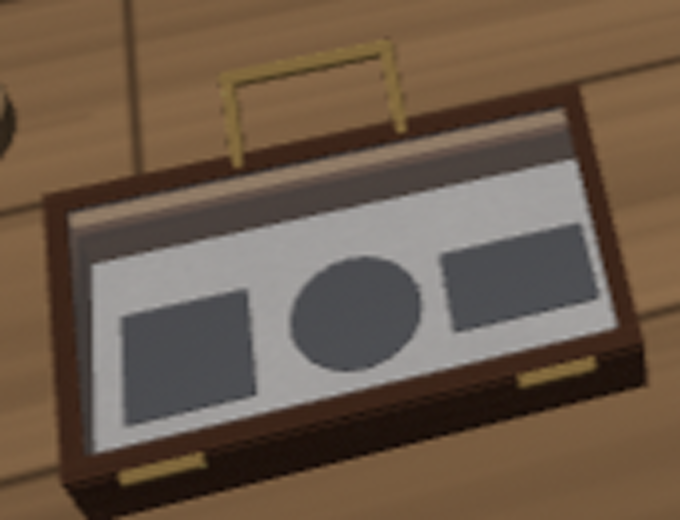

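Run:
```python
from h import *
ct,cs=cal('top'),cal('scene')
def P(c): K,e,M=c; return K@np.c_[M.T,-M.T@e]
X=cv2.triangulatePoints(P(ct),P(cs),np.array([[352,216],[396.6,218.2]],float).T,np.array([[166.7,191.2],[126.2,199.2]],float).T)
X=(X[:3]/X[3]).T; print(X, X.mean(0)); 
print(topix('top',X),topix('scene',X))
d=X[0]-X[1]; print('yaw',np.degrees(np.arctan2(-d[0],d[1])), np.linalg.norm(d))
# pad edges yaw, from crop coordinates
q=lambda *a: toworld('top',np.array(a)/5+[295,115],0.014)[:,:2]
for nm,a in {'sq_front':((472,333),(617,340)),'sq_back':((470,191),(613,196)),'ob_front':((75,299),(240,306)),'ob_back':((75,190),(242,198)),'ends':((240,306),(472,333))}.items():
    p=q(*a); d=p[0]-p[1]; print(nm,p.round(4).tolist(),np.degrees(np.arctan2(-d[0],d[1])).round(2))
```

```text
[[ 0.4404464  -0.170951    0.08545108]
 [ 0.43823675 -0.26354288  0.0861884 ]] [ 0.43934157 -0.21724694  0.08581974]
[[351.59538875 215.92051765]
 [395.80491015 218.07275243]] [[166.34622616 191.17158014]
 [125.4963654  199.09665617]]
yaw -1.3670688617701263 0.09262117821362124
sq_front [[0.5311, -0.2782], [0.5296, -0.3457]] -1.29
sq_back [[0.5995, -0.2797], [0.5989, -0.3472]] -0.5
ob_front [[0.5424, -0.0933], [0.5411, -0.1702]] -0.95
ob_back [[0.5949, -0.0932], [0.5932, -0.1719]] -1.27
ends [[0.5411, -0.1702], [0.5311, -0.2782]] -5.27
```

```bash
python3 -m jog '[[4,-5,0,-8,135],[8,-10,0,-16,135],[11,-16,0,-24,135],[14,-22,0,-32,135],[17,-28,0,-40,135],[19,-34,0,-47,135],[20,-40,0,-54,135],[21,-46,0,-60,135],[22,-52,0,-66.5,135],[22.5,-58,0,-66.5,135],[23,-63,0,-66.5,135],[23,-67.1,0,-66.5,135]]' 40; python3 -m jog '[[0,0,0,0,135],[0,0,0,0,135]]'
python3 - <<'E'
from h import *
s=readout.get_state();print(s['t'],s['tcp_pos'],s['joints'],s['wrist_force'],s['gripper_width'])
v=R.from_rotvec(s['eef_rot']).as_matrix();print('jaw',np.degrees(np.arctan2(v[1,1],v[0,1])))
c=cal('wrist');im=shot('wrist','w1');print(c[1],c[2]); print(topix('wrist',[[.4404,-.171,.0855],[.438,-.2635,.086]],c))
E
```

```text
t: 2.55
tcp_pos: [0.4391, -0.2195, 0.2312]
eef_rot: [2.247, 2.195, -0.0]
wrist_force: [0.8, 0.4, 0.4]
gripper_width: 0.0402
t: 2.8
tcp_pos: [0.4391, -0.2166, 0.2312]
eef_rot: [-2.245, -2.197, -0.0]
wrist_force: [-0.0, -0.1, 0.2]
gripper_width: 0.04
2.8 [ 0.43914261 -0.21655244  0.23124867] [-4.58282140e-01  1.91808062e-01 -6.08223508e-02  1.31846621e+00
  2.31464295e-04  1.13449160e+00] [-0.0294855  -0.09531753  0.20751715] 0.04000805504667349
jaw -1.259213536267164
[ 0.44032162 -0.15270669  0.37432543] [[ 9.99759582e-01 -2.09355210e-02 -6.51788896e-03]
 [-2.19084495e-02 -9.65890476e-01 -2.58022495e-01]
 [-8.93731505e-04  2.58103258e-01 -9.66116923e-01]]
[[249.56822739 138.90877277]
 [249.17864934 223.45361987]]
```

View pics/w1.png

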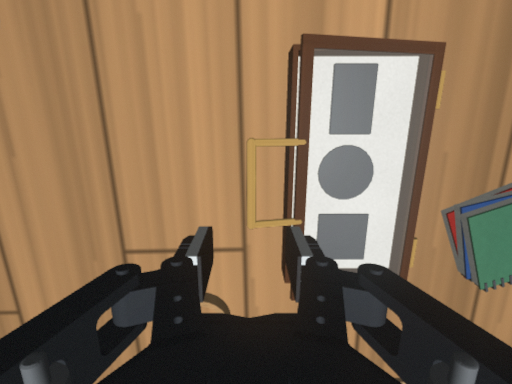

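The wrist view shows the bar as a vertical line at column 251, rows 139–228, centred between the fingers and matching the projection. I'll go down and grip it.

```bash
python3 -m jog '[[0,0,-4,0,135],[0,0,-8,0,135],[0,0,-12,0,135],[0,0,-15,0,135],[0,0,-16.4,0,135],[0,0,-16.4,0,135],[0,0,-16.4,0,255],[0,0,-16.4,0,255],[0,0,-16.4,0,255],[0,0,-16.4,0,255],[0,0,-16.4,0,255]]' 30
python3 - <<'E'
import numpy as np
s=0.2
for t in np.arange(.2,1.68,.1):
    print(round(t,2),np.round([21.2*(np.cos(s)-np.cos(t)),21.2*(np.sin(t)-np.sin(s))],1))
E
```

```text
t: 4.22
tcp_pos: [0.4414, -0.2172, 0.0687]
eef_rot: [2.243, 2.195, 0.004]
wrist_force: [8.7, 1.5, -1.0]
gripper_width: 0.0089
0.2 [0. 0.]
0.3 [0.5 2.1]
0.4 [1.3 4. ]
0.5 [2.2 6. ]
0.6 [3.3 7.8]
0.7 [4.6 9.4]
0.8 [ 6. 11.]
0.9 [ 7.6 12.4]
1.0 [ 9.3 13.6]
1.1 [11.2 14.7]
1.2 [13.1 15.5]
1.3 [15.1 16.2]
1.4 [17.2 16.7]
1.5 [19.3 16.9]
1.6 [21.4 17. ]
```

```bash
python3 -m jog '[[0.3,0,1,0,255],[0.6,0,2.1,0,255],[1.0,0,3,0,255],[1.4,0,4,0,255],[1.9,0,5,0,255],[2.3,0,6,0,255],[2.8,-0.1,6.9,0,255],[3.4,-0.1,7.8,0,255],[4.0,-0.1,8.6,0,255],[4.7,-0.1,9.4,0,255]]'
```

```text
t: 5.48
tcp_pos: [0.4838, -0.218, 0.1618]
eef_rot: [-2.244, -2.194, 0.006]
wrist_force: [-27.0, -2.4, 15.7]
gripper_width: 0.0084
```

```bash
python3 - <<'E'
import numpy as np
for t in np.arange(.7,1.72,.1):
    print(round(t,2),np.round([64.98-21.2*np.cos(t)-48.61,2.97+21.2*np.sin(t)-16.12],1))
E
python3 -m jog '[[-0.2,0,0.1,0,255],[-0.2,0,0.1,0,255],[-0.2,0,0.1,0,255]]'
```

```text
0.7 [0.2 0.5]
0.8 [1.6 2.1]
0.9 [3.2 3.5]
1.0 [4.9 4.7]
1.1 [6.8 5.7]
1.2 [8.7 6.6]
1.3 [10.7  7.3]
1.4 [12.8  7.7]
1.5 [14.9  8. ]
1.6 [17.  8.]
1.7 [19.1  7.9]
t: 5.85
tcp_pos: [0.4842, -0.218, 0.1626]
eef_rot: [2.245, 2.197, -0.0]
wrist_force: [-4.9, -2.4, 4.2]
gripper_width: 0.0083
```

```bash
python3 -m jog '[[0.8,0,1.0,0,255],[1.8,0,2.0,0,255],[2.6,0,2.7,0,255],[3.4,0,3.4,0,255],[4.2,-0.1,4.0,0,255],[5.1,-0.1,4.6,0,255],[6,-0.1,5.1,0,255],[7,-0.1,5.6,0,255],[7,-0.1,5.6,0,255]]'
```

```text
t: 6.98
tcp_pos: [0.5549, -0.2195, 0.2198]
eef_rot: [2.244, 2.195, 0.0]
wrist_force: [-8.0, -3.6, 16.2]
gripper_width: 0.0083
```

```bash
python3 -m jog '[[0.8,0,0.6,0,255],[1.8,0,1.0,0,255],[2.8,0,1.4,0,255],[3.8,-0.1,1.7,0,255],[4.8,-0.1,2,0,255],[5.9,-0.1,2.2,0,255],[5.9,-0.1,2.2,0,255]]'
```

```text
t: 7.85
tcp_pos: [0.6143, -0.2206, 0.2407]
eef_rot: [2.244, 2.196, -0.0]
wrist_force: [1.2, -7.7, 4.3]
gripper_width: 0.009
```

```bash
python3 -m jog '[[1,0,0.1,0,255],[2.1,0,0.2,0,255],[3.2,-0.1,0.2,0,255],[4.2,-0.1,0.2,0,255],[5.3,-0.1,0.2,0,255],[5.3,-0.1,0.2,0,255]]'
```

```text
t: 8.6
tcp_pos: [0.6673, -0.2213, 0.2422]
eef_rot: [2.245, 2.196, 0.001]
wrist_force: [1.8, -4.6, 1.3]
gripper_width: 0.0089
```

```bash
python3 -m jog '[[0,0,0,0,135],[0,0,0,0,135],[0,0,0,0,135],[0,0,2,0,135],[0,0,4,0,135],[0,0,5,0,135],[0,0,5,0,135]]'
```

```text
t: 9.48
tcp_pos: [0.6666, -0.221, 0.2928]
eef_rot: [2.245, 2.197, 0.001]
wrist_force: [-0.3, 0.3, 0.1]
gripper_width: 0.0403
```

```bash
python3 -m jog '[[-4,0,0,0,135],[-8,0,0,0,100],[-10,1,0,0,50],[-10,2,0,0,0],[-10,2,0,0,0],[-10,2,0,0,0]]'
cat >> h.py <<'E'
def blobs(im,lo_area=300,roi=None):
    h=cv2.cvtColor(im,cv2.COLOR_BGR2HSV); m=((h[...,1]<70)&(h[...,2]<120)).astype(np.uint8)
    n,lab,st,ce=cv2.connectedComponentsWithStats(m)
    return [(st[i],ce[i],max(cv2.findContours((lab==i).astype(np.uint8),0,2)[0],key=cv2.contourArea)) for i in range(1,n) if st[i,4]>lo_area]
E
python3 - <<'E'
from h import *
c=cal('wrist');im=shot('wrist','w2')
for st,ce,k in blobs(im,800):
    p=toworld('wrist',k[:,0,:],.014,c)[:,:2]*1000
    print(st,ce.round(),toworld('wrist',ce,.014,c).round(4),cv2.minAreaRect(p.astype(np.float32)))
E
```

```text
t: 10.22
tcp_pos: [0.5669, -0.2009, 0.2917]
eef_rot: [-2.244, -2.197, 0.0]
wrist_force: [-0.6, 0.1, -0.6]
gripper_width: 0.0855
[ 232   86   37   59 2106] [250. 115.] [[ 0.5696 -0.1289  0.014 ]] ((569.70751953125, -130.43270874023438), (82.29936981201172, 52.40766906738281), 89.28950500488281)
[ 227  154   46   46 1653] [249. 176.] [[ 0.5667 -0.2212  0.014 ]] ((566.77001953125, -221.94134521484375), (71.18260192871094, 70.24576568603516), 88.79764556884766)
[ 230  212   43   39 1620] [251. 231.] [[ 0.5671 -0.3119  0.014 ]] ((567.2461547851562, -312.7427978515625), (66.88106536865234, 68.49861145019531), 88.81271362304688)
[    0   235   512   149 43691] [256. 331.] [[ 0.5728 -0.5074  0.014 ]] ((572.416015625, -473.6685485839844), (308.4820861816406, 988.5311889648438), 88.8694076538086)
```

View pics/w2.png

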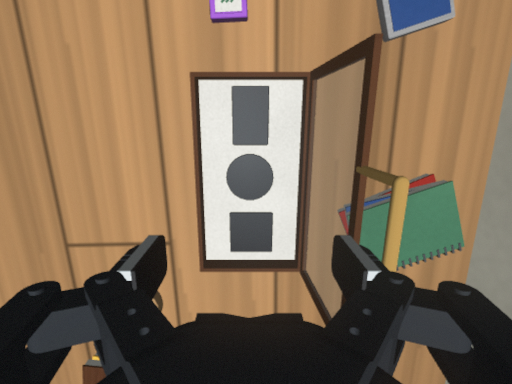

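The wrist view shows the case open and the window upright to the right. Pads are oblong (250,115), round (249,176) and square (251,231), at yaw about -1.2°. Next is the square plaque.

```bash
python3 -m jog '[[-2.6,4,0,5,0],[-5,9,0,10,0],[-7.6,14,-1,15,0],[-10,19,-4,20,0],[-12.6,24,-8,25,0],[-12.6,28,-12,29.9,0],[-12.6,28,-14.2,29.9,0],[-12.6,28,-14.2,29.9,0]]'
cat >> h.py <<'E'
def plaque(label,near,z=.018,name=None):
    s=readout.get_state(); v=R.from_rotvec(s['eef_rot']).as_matrix()
    print('tcp',s['tcp_pos'].round(4),'jaw',np.degrees(np.arctan2(v[1,1],v[0,1])).round(2))
    c=cal('wrist'); im=shot('wrist',name)
    for d in vision.cut_out('wrist',label)[:3]:
        k=max(cv2.findContours(d['mask'].astype(np.uint8),0,2)[0],key=cv2.contourArea)
        p=toworld('wrist',k[:,0,:],z,c)[:,:2]*1000
        print(label,round(d['confidence'],2),cv2.minAreaRect(p.astype(np.float32)))
    # cream face, a good centre: bright low saturation blob
    h=cv2.cvtColor(im,cv2.COLOR_BGR2HSV); m=((h[...,1]<75)&(h[...,2]>150)).astype(np.uint8); m=cv2.morphologyEx(m,cv2.MORPH_CLOSE,np.ones((15,15)))
    for k in cv2.findContours(m,0,2)[0]:
        if cv2.contourArea(k)>300:
            p=toworld('wrist',k[:,0,:],z,c)[:,:2]*1000; r=cv2.minAreaRect(p.astype(np.float32))
            if np.hypot(*(np.array(r[0])/1000-near))<.06: print('face',r, 'fill',cv2.contourArea(p.astype(np.float32))/(r[1][0]*r[1][1]))
E
python3 -c "
from h import *
plaque('square_plaque',(.4414,.0787),name='w3')"
```

```text
t: 11.28
tcp_pos: [0.4396, 0.0793, 0.1491]
eef_rot: [-1.6, -2.701, 0.003]
wrist_force: [0.3, 0.2, 0.4]
gripper_width: 0.0853
tcp [0.4396 0.0793 0.1491] jaw 28.71
square_plaque 0.96 ((441.95794677734375, 77.6968002319336), (51.100894927978516, 53.65502166748047), 28.78504753112793)
square_plaque 0.61 ((347.6107482910156, 133.0950927734375), (50.83334732055664, 51.87075424194336), 56.02727508544922)
square_plaque 0.57 ((539.6193237304688, 23.14261817932129), (55.47265625, 55.17076110839844), 1.7567566633224487)
face ((443.5125732421875, 76.5816879272461), (35.854156494140625, 34.85492706298828), 28.750776290893555) fill 0.9729934378219163
```

View pics/w3.png

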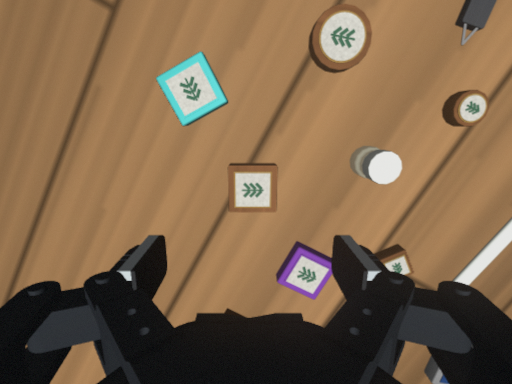

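The brown square sits in the middle at px (253,188), aligned with the jaws. Its neighbours are clear of the fingers.

```bash
python3 -m jog '[[0.2,-0.2,-4,0,0],[0.2,-0.2,-8,0,0],[0.2,-0.2,-12,0,0],[0.2,-0.2,-14.5,0,0],[0.2,-0.2,-14.5,0,0],[0.2,-0.2,-14.5,0,255],[0.2,-0.2,-14.5,0,255],[0.2,-0.2,-14.5,0,255],[0.2,-0.2,-14.5,0,255],[0.2,-0.2,-14.5,0,255],[0.2,-0.2,-12.5,0,255],[0.2,-0.2,-9.5,0,255]]' 40
```

```text
t: 12.88
tcp_pos: [0.442, 0.077, 0.0563]
eef_rot: [-1.602, -2.702, 0.0]
wrist_force: [-0.2, 0.2, 0.0]
gripper_width: 0.0487
```

```bash
python3 -m jog '[[0.5,-1,4,0,255],[1.5,-4,8,-5,255],[3,-9,10,-10,255],[4.5,-14,10,-15,255],[6,-19,10,-20,255],[8,-24,10,-25,255],[9.5,-29,10,-29.9,255],[11,-34,10,-29.9,255],[12.4,-37,10,-29.9,255],[12.4,-39,9,-29.9,255],[12.4,-39,7,-29.9,255],[12.4,-39,7,-29.9,255]]'
python3 -c "
from h import *
plaque('square_plaque',(.567,-.3127),z=.135,name='w4')"
```

```text
t: 14.38
tcp_pos: [0.5649, -0.3122, 0.124]
eef_rot: [-2.243, -2.195, 0.001]
wrist_force: [0.1, 0.5, 0.1]
gripper_width: 0.0485
tcp [ 0.5649 -0.3122  0.124 ] jaw -1.23
square_plaque 0.93 ((564.4381103515625, -310.1387634277344), (54.21194076538086, 49.45400619506836), 88.80876159667969)
face ((566.6332397460938, -265.104248046875), (130.83815002441406, 77.66517639160156), 88.76432037353516) fill 0.8526107817310759
```

View pics/w4.png

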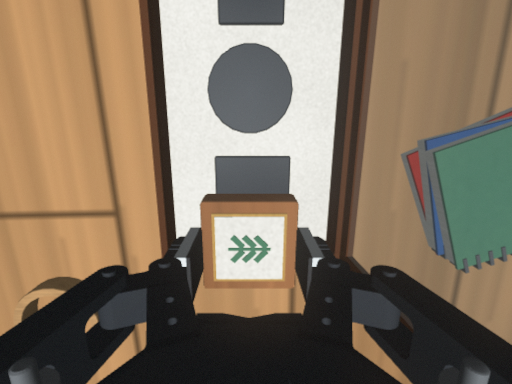

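The plaque is held square in the jaws at px (249,240), over its pad. I'll lower and release it.

```bash
python3 -m jog '[[0.15,0,-4,0,255],[0.15,0,-7,0,255],[0.15,0,-9,0,255],[0.15,0,-10,0,255],[0.15,0,-10.5,0,255],[0.15,0,-10.5,0,255]]'
python3 -m jog '[[0,0,0,0,60],[0,0,0,0,60],[0,0,0,0,60],[0,0,3,0,60],[0,0,7,0,30],[0,4,12,0,0],[0,8,14,0,0],[0,8,14,0,0],[0,8,14,0,0]]'
cat >> h.py <<'E'
def quad(im,c,lo,hi,z,near,rad=.07,name=''):
    h=cv2.cvtColor(im,cv2.COLOR_BGR2HSV); m=cv2.inRange(h,lo,hi)
    for k in cv2.findContours(m,0,2)[0]:
        if cv2.contourArea(k)<150: continue
        p=toworld('',k[:,0,:],z,c)[:,:2]; r=cv2.minAreaRect((p*1000).astype(np.float32))
        if np.hypot(*(np.array(r[0])/1000-near))<rad: print(name,np.round([*r[0],*r[1],r[2]],1))
E
python3 -c "
from h import *
c=cal('wrist');im=shot('wrist','w5'); print(topix('wrist',[.567,-.3127,.032],c))
quad(im,c,(0,0,0),(179,80,120),.014,(.567,-.3127),name='pad')
quad(im,c,(5,60,50),(20,255,200),.032,(.567,-.3127),name='frame')"
```

```text
t: 15.22
tcp_pos: [0.5683, -0.3131, 0.0214]
eef_rot: [2.244, 2.197, 0.001]
wrist_force: [0.0, -0.3, 0.2]
gripper_width: 0.0487
t: 16.35
tcp_pos: [0.5677, -0.233, 0.16]
eef_rot: [-2.245, -2.198, 0.0]
wrist_force: [0.3, -0.2, 0.3]
gripper_width: 0.0854
[[250.24794969 257.39150927]]
pad [ 567.1 -313.8   67.9   69.    88.8]
pad [ 572.6 -367.2  278.7  679.4   88.8]
```

View pics/w5.png

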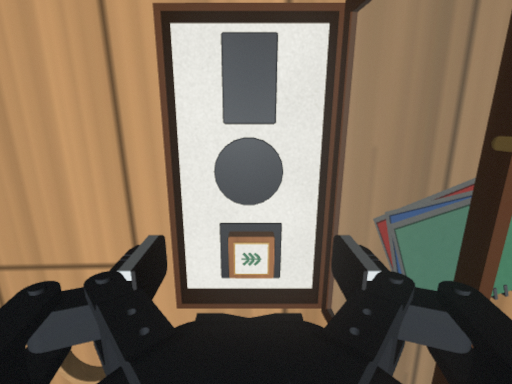

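The square lies on its pad, face centre about px (251,256) against an expected (250,257). Now the round plaque.

```bash
python3 -m jog '[[-1,5,0,0,0],[-2.5,10.5,0,0,0],[-4,16,0,0,0],[-6,21.5,0,0,0],[-8,27,0,0,0],[-9.5,32.5,0,0,0],[-11,38,0,0,0],[-12.5,43,0,0,0],[-12.5,46.9,-1,0,0],[-12.5,46.9,-1,0,0],[-12.5,46.9,-1,0,0]]'
python3 -c "
from h import *
plaque('round_plaque',(.4428,.2365),name='w6')"
```

```text
t: 17.77
tcp_pos: [0.4429, 0.2352, 0.1498]
eef_rot: [-2.246, -2.196, 0.002]
wrist_force: [-0.1, 0.2, -0.5]
gripper_width: 0.0853
tcp [0.4429 0.2352 0.1498] jaw -1.28
round_plaque 0.67 ((444.359375, 238.65113830566406), (52.54466247558594, 53.01602554321289), 26.502838134765625)
face ((445.520263671875, 237.40589904785156), (38.67299270629883, 38.89115524291992), 88.7431411743164) fill 0.7831896818149578
```

View pics/w6.png

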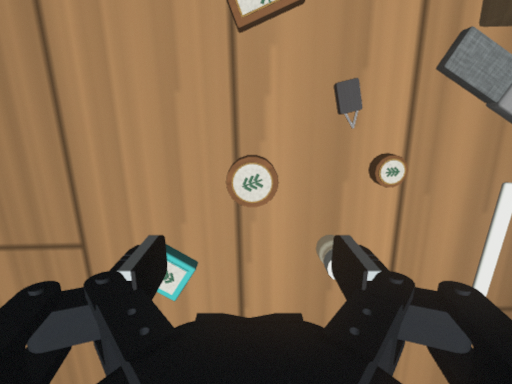

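The round plaque is at px (252,181), clear of everything near the fingers.

```bash
python3 -m jog '[[0.25,0.15,-4,0,0],[0.25,0.15,-8,0,0],[0.25,0.15,-12,0,0],[0.25,0.15,-14.5,0,0],[0.25,0.15,-14.5,0,0],[0.25,0.15,-14.5,0,255],[0.25,0.15,-14.5,0,255],[0.25,0.15,-14.5,0,255],[0.25,0.15,-14.5,0,255],[0.25,0.15,-14.5,0,255],[0.25,0.15,-12.5,0,255],[0.25,0.15,-8,0,255]]' 40
```

```text
t: 19.38
tcp_pos: [0.4444, 0.2371, 0.0707]
eef_rot: [-2.245, -2.197, 0.003]
wrist_force: [1.6, 0.9, 0.1]
gripper_width: 0.0523
```

```bash
python3 -m jog '[[0.5,-2,4,0,255],[1.5,-7,7,0,255],[3,-12,8,0,255],[4.5,-17.5,8,0,255],[6,-23,8,0,255],[7.5,-28.5,8,0,255],[9,-34,8,0,255],[10.5,-39,8,0,255],[12.15,-44,7,0,255],[12.15,-46,5,0,255],[12.15,-46,3,0,255],[12.15,-46,3,0,255]]'
python3 -c "
from h import *
plaque('round_plaque',(.567,-.22),z=.11)
c=cal('wrist');im=shot('wrist');quad(im,c,(0,0,0),(179,80,120),.014,(.567,-.16),rad=.12,name='pad')
"
```

```text
t: 20.88
tcp_pos: [0.566, -0.2224, 0.0998]
eef_rot: [-2.245, -2.196, 0.001]
wrist_force: [-0.1, -0.4, -0.3]
gripper_width: 0.0513
tcp [ 0.566  -0.2224  0.0998] jaw -1.27
round_plaque 0.72 ((565.3401489257812, -220.51759338378906), (56.21371078491211, 52.787689208984375), 88.82286071777344)
face ((567.9083251953125, -189.89797973632812), (152.5050811767578, 86.30838775634766), 88.79058074951172) fill 0.8334510691721683
pad [ 567.3 -210.2   47.9   71.4   88. ]
pad [ 569.6 -130.5   82.4   53.1   88.8]
pad [ 573.4 -250.7  353.8  542.    88.8]
```

```bash
python3 -m jog '[[0.1,0,-3,0,255],[0.1,0,-5.5,0,255],[0.1,0,-7.2,0,255],[0.1,0,-8,0,255],[0.1,0,-8,0,255]]'
python3 -m jog '[[0,0,0,0,60],[0,0,0,0,60],[0,0,0,0,60],[0,0,3,0,60],[0,0,7,0,30],[0,4,12,0,0],[0,8,14,0,0],[0,8,14,0,0]]'
python3 -c "
from h import *
shot('top')
for l in ['round_plaque','square_plaque']:
    for d in vision.cut_out('top',l)[:5]:
        k=max(cv2.findContours(d['mask'].astype(np.uint8),0,2)[0],key=cv2.contourArea)
        p=toworld('top',k[:,0,:],.032)[:,:2]*1000
        r=cv2.minAreaRect(p.astype(np.float32))
        if r[0][1]<-80: print(l,round(d['confidence'],2),r)
"
```

```text
t: 21.65
tcp_pos: [0.568, -0.2224, 0.0207]
eef_rot: [2.245, 2.197, 0.0]
wrist_force: [-1.1, 0.2, -0.7]
gripper_width: 0.0517
t: 22.65
tcp_pos: [0.5688, -0.1404, 0.1626]
eef_rot: [2.24, 2.198, 0.003]
wrist_force: [-0.6, -0.8, 0.0]
gripper_width: 0.0853
```

```bash
python3 -m jog '[[-1,5,0,10,0],[-2,10,0,20,0],[-3,15,0,30,0],[-4,20,0,40,0],[-5,25,0,50,0],[-6,30,0,60,0],[-7,35,0,70,0],[-8,40,0,80,0],[-9,45,0,90,0],[-10,50,0,100,0],[-11,54.5,-1,109,0],[-11,54.5,-1,114.2,0]]'
python3 -m jog '[[0,0,0,0,0],[0,0,0,0,0]]'
python3 -c "
from h import *
plaque('oblong_plaque',(.458,.404),name='w7')
shot('top')
for l in ['round_plaque','square_plaque']:
    for d in vision.cut_out('top',l)[:5]:
        k=max(cv2.findContours(d['mask'].astype(np.uint8),0,2)[0],key=cv2.contourArea)
        p=toworld('top',k[:,0,:],.032)[:,:2]*1000
        r=cv2.minAreaRect(p.astype(np.float32))
        if r[0][1]<-80: print(l,round(d['confidence'],2),r)
"
```

```text
t: 24.3
tcp_pos: [0.4568, 0.4041, 0.148]
eef_rot: [0.634, -3.074, 0.002]
wrist_force: [0.8, -1.0, 0.5]
gripper_width: 0.0852
t: 24.55
tcp_pos: [0.4582, 0.4017, 0.15]
eef_rot: [0.62, -3.079, 0.001]
wrist_force: [-0.4, 0.3, -0.9]
gripper_width: 0.0853
tcp [0.4582 0.4017 0.15  ] jaw 112.76
oblong_plaque 0.75 ((458.95001220703125, 407.293212890625), (68.10244750976562, 36.32384490966797), 22.131092071533203)
face ((460.5393371582031, 407.76104736328125), (51.0589714050293, 21.575302124023438), 22.50389862060547) fill 0.9469706807184686
round_plaque 0.81 ((564.81103515625, -219.46568298339844), (50.63699722290039, 52.73561477661133), 88.85810852050781)
round_plaque 0.74 ((557.1653442382812, -209.95301818847656), (72.71165466308594, 63.451324462890625), 41.85432052612305)
square_plaque 0.63 ((564.337158203125, -307.908935546875), (52.82243728637695, 52.91837692260742), 87.83113098144531)
```

View pics/w7.png

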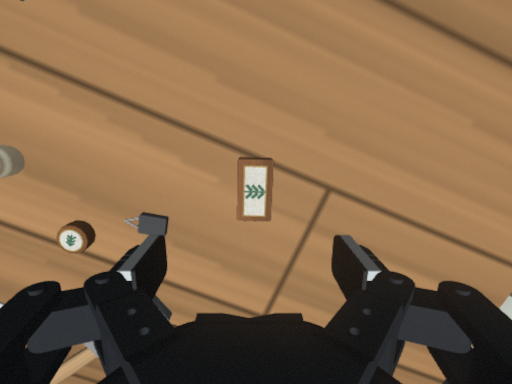

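The oblong plaque is at px (255,188), upright in the image and so aligned with the jaws. Fingers are clear of the USB stick.

```bash
python3 -m jog '[[0.2,0.6,-4,0,0],[0.2,0.6,-8,0,0],[0.2,0.6,-12,-0.3,0],[0.2,0.6,-14.5,-0.3,0],[0.2,0.6,-14.5,-0.3,0],[0.2,0.6,-14.5,-0.3,255],[0.2,0.6,-14.5,-0.3,255],[0.2,0.6,-14.5,-0.3,255],[0.2,0.6,-14.5,-0.3,255],[0.2,0.6,-14.5,-0.3,255],[0.2,0.6,-12.5,-0.3,255],[0.2,0.6,-7,-0.3,255]]' 40
```

```text
t: 26.3
tcp_pos: [0.4584, 0.4075, 0.0794]
eef_rot: [0.616, -3.077, 0.003]
wrist_force: [0.9, 0.0, 1.5]
gripper_width: 0.0349
```

```bash
python3 -m jog '[[0.5,-1,4,0,255],[1.5,-6,7,-10,255],[2.5,-11,7,-20,255],[3.5,-16,7,-30,255],[4.5,-21,7,-40,255],[5.5,-26,7,-50,255],[6.5,-31,7,-60,255],[7.5,-36,7,-70,255],[8.5,-41,7,-80,255],[9.5,-46,7,-90,255],[10.5,-51,7,-100,255],[11,-53.8,7,-110,255]]'
python3 -m jog '[[0,0,-2,-3.7,255],[0,0,-4,-3.7,255],[0,0,-4,-3.7,255],[0,0,-4,-3.7,255]]'
python3 -c "
from h import *
plaque('oblong_plaque',(.57,-.13),z=.12)
"
```

```text
t: 27.8
tcp_pos: [0.57, -0.1318, 0.1507]
eef_rot: [2.177, 2.264, 0.0]
wrist_force: [0.4, 0.3, -0.7]
gripper_width: 0.035
t: 28.3
tcp_pos: [0.5701, -0.1294, 0.1113]
eef_rot: [2.241, 2.201, 0.001]
wrist_force: [0.1, 0.1, 0.3]
gripper_width: 0.0346
tcp [ 0.5701 -0.1294  0.1113] jaw -1.03
oblong_plaque 0.79 ((569.758544921875, -130.21246337890625), (70.19612884521484, 36.69660186767578), 88.05847930908203)
face ((569.9072875976562, -123.44141387939453), (97.79222869873047, 83.17842864990234), 88.9222412109375) fill 0.6720291900031283
```

```bash
python3 -m jog '[[0,0.1,-3,0,255],[0,0.1,-6,0,255],[0,0.1,-8,0,255],[0,0.1,-9.1,-0.2,255],[0,0.1,-9.1,-0.2,255]]'
python3 -m jog '[[0,0,0,0,90],[0,0,0,0,90],[0,0,0,0,90],[0,0,3,0,90],[0,0,7,0,60],[-1,0,12,0,60],[-1,-2,16,0,60],[-1,-4,18,0,60],[-1,-4,18,0,60],[-1,-4,18,0,60]]'
python3 -c "
from h import *
s=readout.get_state();print(s['tcp_pos'])
c=cal('wrist');im=shot('wrist')
for l in ['oblong_plaque','round_plaque','square_plaque']:
    for d in vision.cut_out('wrist',l)[:3]:
        k=max(cv2.findContours(d['mask'].astype(np.uint8),0,2)[0],key=cv2.contourArea)
        p=toworld('wrist',k[:,0,:],.032,c)[:,:2]*1000
        r=cv2.minAreaRect(p.astype(np.float32))
        print(l,round(d['confidence'],2),np.round([*r[0],*r[1],r[2]],1))
a=im[0:330,120:400]; cv2.imwrite('pics/w8.png',cv2.resize(a,None,fx=1.8,fy=1.8,interpolation=2))
"
```

```text
t: 29.02
tcp_pos: [0.5701, -0.1284, 0.0197]
eef_rot: [2.245, 2.197, 0.0]
wrist_force: [0.2, 0.1, 0.5]
gripper_width: 0.035
t: 30.28
tcp_pos: [0.5594, -0.1679, 0.1983]
eef_rot: [-2.244, -2.196, 0.001]
wrist_force: [-0.2, 0.2, -1.1]
gripper_width: 0.0652
[ 0.55940448 -0.16787257  0.19832917]
oblong_plaque 0.96 [ 569.5 -130.2   65.7   35.2   88.4]
round_plaque 0.74 [ 569.  -130.8   66.8   36.4   88.4]
round_plaque 0.64 [ 566.8 -220.    57.    53.9   88.8]
square_plaque 0.73 [ 566.9 -309.5   59.5   50.6   88.8]
square_plaque 0.7 [543.9  -1.5  23.5  49.1  88.7]
```

View pics/w8.png

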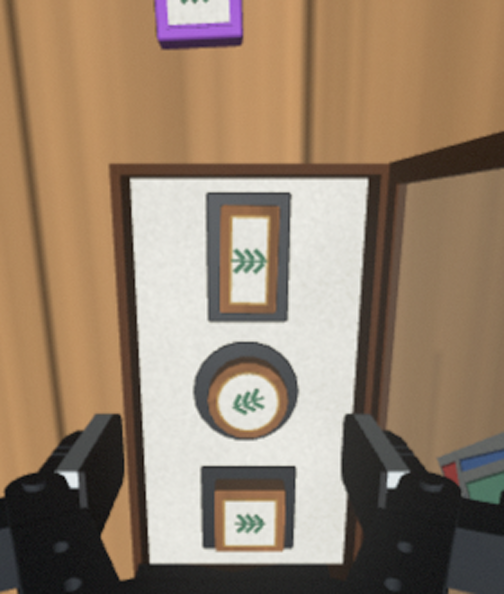

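All three plaques lie on their own pads in the picture: oblong (248,258), round (248,400) and square (249,520) in the crop. They measure within about 1.5 mm of the pad centres and in line. Now to shut the window.

```bash
python3 -m jog '[[0,-2,4,0,135],[0,-4,8,0,135],[0,-5.3,9.6,0,135],[1,-5.3,9.6,0,135],[5,-5.3,9.6,0,135],[9,-5.3,9.6,0,135],[10.8,-5.3,9.6,0,135],[10.8,-5.3,9.6,0,135],[10.8,-5.3,9.6,0,135]]'
python3 -c "
from h import *
c=cal('wrist');shot('wrist','w9');print(readout.get_state()['tcp_pos'],topix('wrist',[[.6663,-.175,.256],[.6663,-.268,.256]],c))"
```

```text
t: 31.6
tcp_pos: [0.6676, -0.2209, 0.2945]
eef_rot: [-2.244, -2.197, 0.001]
wrist_force: [-0.7, -0.1, -1.1]
gripper_width: 0.0401
[ 0.66733149 -0.2210812   0.29524478] [[246.00933492 149.00259363]
 [249.00284075 275.60219653]]
```

View pics/w9.png

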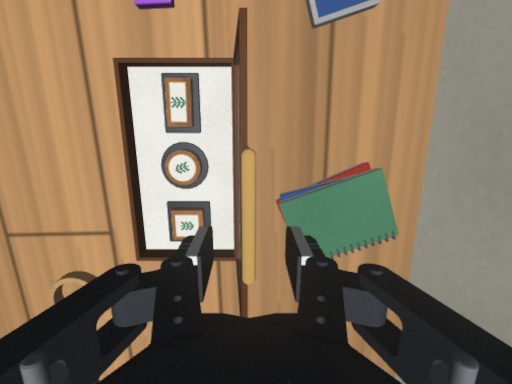

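The bar is at column 249, between the open fingers. I'll lower and grip.

```bash
python3 -m jog '[[0,0,-2.5,0,135],[0,0,-5.2,0,135],[0,0,-5.2,0,135],[0,0,-5.2,0,255],[0,0,-5.2,0,255],[0,0,-5.2,0,255],[0,0,-5.2,0,255],[0,0,-5.2,0,255]]' 30
python3 - <<'E'
import numpy as np
for t in np.arange(1.6,-.05,-.1):
    print(round(t,2),np.round([64.9-21.2*np.cos(t)-66.7,3.1+21.2*np.sin(t)-24.25],1))
E
```

```text
t: 32.65
tcp_pos: [0.6683, -0.2216, 0.2451]
eef_rot: [2.244, 2.196, 0.002]
wrist_force: [-1.0, 1.1, 6.9]
gripper_width: 0.0083
1.6 [-1.2  0. ]
1.5 [-3.3 -0. ]
1.4 [-5.4 -0.3]
1.3 [-7.5 -0.7]
1.2 [-9.5 -1.4]
1.1 [-11.4  -2.3]
1.0 [-13.3  -3.3]
0.9 [-15.   -4.5]
0.8 [-16.6  -5.9]
0.7 [-18.   -7.5]
0.6 [-19.3  -9.2]
0.5 [-20.4 -11. ]
0.4 [-21.3 -12.9]
0.3 [-22.1 -14.9]
0.2 [-22.6 -16.9]
0.1 [-22.9 -19. ]
-0.0 [-23.  -21.2]
```

```bash
python3 -m jog '[[-1.2,0,0.2,0,255],[-2.2,0,0.2,0,255],[-3.3,0,0.2,0,255],[-4.4,0,0.1,0,255],[-5.4,0.1,-0.1,0,255],[-6.5,0.1,-0.3,0,255],[-7.5,0.1,-0.5,0,255],[-8.5,0.1,-0.8,0,255],[-9.5,0.1,-1.2,0,255],[-9.5,0.1,-1.2,0,255]]'
```

```text
t: 33.9
tcp_pos: [0.5727, -0.2199, 0.2324]
eef_rot: [2.245, 2.197, 0.002]
wrist_force: [-3.4, 6.1, 3.1]
gripper_width: 0.0086
```

```bash
python3 -m jog '[[-1,0,-0.4,0,255],[-1.9,0,-0.9,0,255],[-2.9,0,-1.4,0,255],[-3.8,0.1,-1.9,0,255],[-4.7,0.1,-2.5,0,255],[-5.5,0.1,-3.1,0,255],[-6.3,0.1,-3.8,0,255],[-7.1,0.1,-4.5,0,255],[-7.1,0.1,-4.5,0,255]]'
```

```text
t: 35.02
tcp_pos: [0.5017, -0.2188, 0.1866]
eef_rot: [-2.245, -2.197, -0.002]
wrist_force: [-0.7, 5.3, -3.5]
gripper_width: 0.0083
```

```bash
python3 -m jog '[[-0.7,0,-0.8,0,255],[-1.4,0,-1.6,0,255],[-2.1,0,-2.4,0,255],[-2.7,0,-3.3,0,255],[-3.3,0,-4.2,0,255],[-3.8,0.1,-5.1,0,255],[-4.3,0.1,-6,0,255],[-4.7,0.1,-7,0,255],[-4.7,0.1,-7,0,255]]'
```

```text
t: 36.15
tcp_pos: [0.4543, -0.2182, 0.1159]
eef_rot: [-2.245, -2.196, 0.0]
wrist_force: [-2.2, 4.0, -0.6]
gripper_width: 0.0087
```

```bash
python3 -m jog '[[-0.4,0,-1,0,255],[-0.8,0,-2,0,255],[-1.1,0,-3,0,255],[-1.3,0,-4,0,255],[-1.5,0,-5,0,255],[-1.6,0,-6.1,0,255],[-1.7,0,-7.1,0,255],[-1.7,0,-7.1,0,255]]'
```

```text
t: 37.15
tcp_pos: [0.4379, -0.2182, 0.0451]
eef_rot: [-2.245, -2.197, -0.001]
wrist_force: [-0.5, 5.5, -2.5]
gripper_width: 0.0085
```

```bash
python3 -m jog '[[0,0,-0.4,0,255],[0,0,-0.8,0,255],[0,0,-1.1,0,255],[0,0,-1.3,0,255],[0,0,-1.4,0,255],[0,0,-1.4,0,255]]'
```

```text
t: 37.9
tcp_pos: [0.4376, -0.2183, 0.0319]
eef_rot: [-2.245, -2.197, 0.0]
wrist_force: [-5.0, 6.0, 5.9]
gripper_width: 0.0089
```

```bash
python3 -m jog '[[0,0,-0.2,0,255],[0,0,-0.3,0,255],[0,0,-0.3,0,255],[0,0,-0.3,0,255]]'
```

```text
t: 38.4
tcp_pos: [0.4376, -0.2188, 0.0303]
eef_rot: [2.245, 2.196, -0.001]
wrist_force: [-16.4, 7.7, 36.7]
gripper_width: 0.0086
```

```bash
python3 -m jog '[[0,0,0.2,0,255],[0,0,0.2,0,135],[0,0,0.2,0,135],[0,0,0.2,0,135],[0,0,3,0,135],[0,0,7,0,135],[0,0,11,0,135],[-3,5,15,0,135],[-6,11,18,0,135],[-6,17,18,0,135],[-6,23,18,0,135],[-6,23,18,0,135]]'
python3 -c "
from h import *
t=shot('top');s=shot('scene')
a=cv2.resize(t[110:235,295:450],None,fx=3.2,fy=3.2,interpolation=2);b=cv2.resize(s[170:310,70:240],None,fx=2.86,fy=2.86,interpolation=2)
cv2.imwrite('pics/end.png',np.vstack([a[:,:486],b[:200*2,:486]])[:,:] if a.shape[1]>=486 and b.shape[1]>=486 else a)
print(topix('top',[[.437,-.172,.044],[.436,-.264,.044]]),topix('scene',[[.437,-.172,.044],[.436,-.264,.044]]))
for cam in ('top',):
  for l in ['small_round','small_square','round_plaque','square_plaque','oblong_plaque']: print(l,[(np.round(d['at'],3).tolist(),round(d['confidence'],2)) for d in vision.find_in(cam,l)][:5])
"
```

```text
t: 39.9
tcp_pos: [0.3775, 0.0145, 0.2087]
eef_rot: [2.24, 2.202, 0.002]
wrist_force: [-0.0, -0.5, 0.5]
gripper_width: 0.04
[[347.49931343 219.53399173]
 [389.19550187 221.06328505]] [[168.58333668 201.48085794]
 [129.61961885 209.84005619]]
small_round []
small_square []
round_plaque []
square_plaque []
oblong_plaque []
```

View pics/end.png

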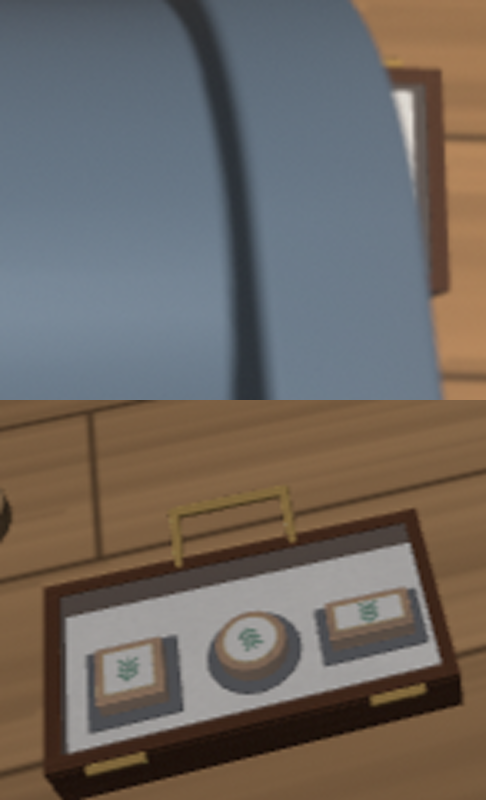

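The scene crop shows the window shut over the set. Bar ends measure (130,211) and (170,201), against (130,210) and (169,201) expected when shut. As a final check I'll press lightly on the bar from above with closed fingers.

```bash
python3 -m jog '[[0,-6,0,0,255],[2,-12,0,0,255],[4,-18,0,0,255],[6,-23.3,-4,0,255],[6,-23.3,-9,0,255],[6,-23.3,-13,0,255],[6,-23.3,-15,0,255],[6,-23.3,-15.5,0,255],[6,-23.3,-15.9,0,255],[6,-23.3,-15.9,0,255]]' 30
```

```text
t: 41.5
tcp_pos: [0.4381, -0.2218, 0.0499]
eef_rot: [2.245, 2.196, 0.0]
wrist_force: [0.3, 0.1, -0.3]
gripper_width: 0.0003
```

```bash
python3 -m jog '[[0,0,-0.1,0,255],[0,0,-0.1,0,255],[0,0,-0.1,0,255]]'; python3 -m jog '[[0,0,-0.1,0,255],[0,0,-0.2,0,255],[0,0,-0.2,0,255]]'
```

```text
t: 41.88
tcp_pos: [0.4382, -0.2217, 0.0488]
eef_rot: [2.244, 2.197, 0.0]
wrist_force: [-0.5, -2.0, 6.6]
gripper_width: 0.0002
t: 42.25
tcp_pos: [0.4384, -0.2218, 0.0482]
eef_rot: [2.244, 2.196, 0.001]
wrist_force: [-9.6, 3.9, 35.4]
gripper_width: 0.0
```

Contact is at 0.049 m and stiff, which is exactly the height of the shut bar. I'll retreat and do the last check.

```bash
python3 -m jog '[[0,0,3,0,255],[0,0,8,0,255],[0,0,13,0,255],[-3,6,17,5,200],[-6,12,17,10,100],[-8,18,17,20,0],[-10,24,17,30,0],[-12,30,17,40,0],[-14,36,17,50,0],[-16,42,17,55,0],[-18,48,17,60,0],[-20,54,17,65,0]]'
python3 -m jog '[[-1,6,0,0,0],[-2,12,0,0,0],[-2,12,0,0,0],[-2,12,0,0,0]]'
python3 -c "
from h import *
t=shot('top','end_top');s=shot('scene')
for l in ['round_plaque','square_plaque','oblong_plaque','small_round','small_square']: print(l,[(np.round(d['at'],3).tolist(),round(d['confidence'],2)) for d in vision.find_in('top',l)][:5])
cv2.imwrite('pics/end2.png',np.hstack([cv2.resize(t[115:235,295:445],None,fx=4,fy=4,interpolation=2)[:,:],cv2.resize(t,(200,480))]))
"
```

```text
t: 43.75
tcp_pos: [0.2525, 0.274, 0.2166]
eef_rot: [0.708, 3.06, 0.001]
wrist_force: [2.2, 0.5, 0.5]
gripper_width: 0.0855
t: 44.25
tcp_pos: [0.2333, 0.3919, 0.2161]
eef_rot: [-0.712, -3.06, 0.002]
wrist_force: [-0.8, -1.1, -0.4]
gripper_width: 0.0853
round_plaque []
square_plaque [([0.346, 0.133, 0.018], 0.94), ([0.542, 0.024, 0.02], 0.87)]
oblong_plaque []
small_round [([0.584, 0.25, 0.022], 0.49)]
small_square [([0.62, 0.076, 0.018], 0.48)]
```

View pics/end2.png

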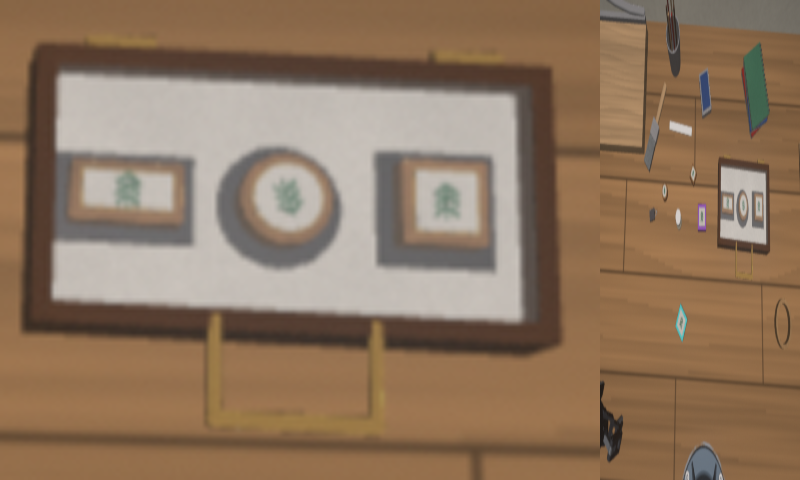

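The top view shows the set under the shut window: oblong (127,191), round (287,198) and square (446,204) in the crop. After parallax, each face is within about 2 mm of its pad's centre. Both small plaques haven't moved. Handing in.

```bash
python3 -c "
from h import *
print(workorder.close_job())"
```

```text
the job is handed in; nothing more can be done
None
```

I lifted the window to about 1.65 rad and set the square, round and oblong plaques face up on their own pads. I then closed the window fully and handed the job in at about 44 s of the 144 s allowed.

**Last checks**
- **Placing:** every plaque lies within about 2 mm of its pad's centre, and the square and oblong are in line with their pads to within about 1°.
- **Window:** a light press on the bar met a hard stop at 0.049 m, the height of the shut bar's top. The scene picture matches a shut window to within about 2 px.
- **Small plaques:** both lie within about 5 mm of where they were first seen, which is about the detector's accuracy; I never touched them.
- **Robot:** the arm is well clear with the gripper open. The highest wrist force I read was about 41 N, against the 120 N limit.

**Checks that disagreed**
- An early top-camera estimate put the square about 3 mm off along y. The closer wrist view and the final top view did not bear that out.
- In the final top view the detector no longer reported the three plaques under the glass, so I judged them from the picture itself.

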